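Find the rocking hatch board in the tackle locker and push it open

TASK

The spare key lies under one of the four look-alike boards in the top of the tackle locker. Press the boards gently on their dark marks, one after another, until you find the one that rocks, then push its marked end down until the board stands well open, tilted about 40 degrees, and leave it so. Pick nothing up, do not force the firm boards, and leave the tin, the lead weight, the marlinspike and the red plug where they are.

Things in the scene. Friction and masses are not known exactly. Their poses are not given: they have to be found in the camera images.
- mark1 (a point): centre of the dark round mark (18 mm) on top of the leftmost board as the robot sees it, in the plane of the locker's top. The mark lies 50 mm from the board's crosswise middle line, towards the robot. Axes as the locker's. The board is 160 mm long, 84 mm wide, 14 mm thick, flush with the top, over a well about 90 mm deep.
- mark2 (a point): centre of the dark round mark (18 mm) on top of the second from the left board as the robot sees it, in the plane of the locker's top. The mark lies 50 mm from the board's crosswise middle line, towards the robot. Axes as the locker's. The hatch may lie in any of the four places, and looks like the others.
- mark3 (a point): centre of the dark round mark (18 mm) on top of the third from the left board as the robot sees it, in the plane of the locker's top. The mark lies 50 mm from the board's crosswise middle line, towards the robot. Axes as the locker's. The three firm boards give straight down up to 3 mm on felt (about 8 N at 1.5 mm, 14 N at the stop) and come back.
- mark4 (a point): centre of the dark round mark (18 mm) on top of the rightmost board as the robot sees it, in the plane of the locker's top. The mark lies 50 mm from the board's crosswise middle line, towards the robot. Axes as the locker's.
- locker: low pine tackle locker, fixed, 312 mm deep (x), about 600 mm wide (y), 115 mm high; origin on its underside below the middle of the board row; x points across the row away from the robot, y along it to the left. Four like boards lie in its top at 96 mm pitch, 2 mm gaps. Behind them a solid strip 119 mm wide, at the left end a solid board 102 mm wide, at the right a low rod rack with gate bar
- hatch (a joint): tilt (rad) of the hatch, the one board that rocks, about a level pivot across its middle, 7 mm below its top: 0 flush, growing as the marked end goes down and the far end rises, stop at 0.9; the other way only 0.04. About 3 to 4 N on the mark moves it; it stays where it is left. Does not tell which place it is in
- bait_tin: dented round aluminium bait tin, 69 mm across, 58 mm high, loose on the rear strip; origin at the centre of its underside. Not to be disturbed
- lead_weight: grey lead ball trolling weight with flat foot and brass eye, 50 mm across, 58 mm high, loose on the rear strip; origin at the centre of its underside. Not to be disturbed
- marlinspike: marlinspike with dark handle and steel spike, 165 mm long, 24 mm wide, 19 mm high, lying along its own y on the rear strip; origin on its underside, where handle and spike meet. Not to be disturbed
- red_plug: red wooden diving plug (fishing lure), 95 mm long along its own x, 26 mm wide, 25 mm high, lying on the solid board left of the row; origin at the centre of its underside. Not to be disturbed

How it is judged:
By the outcome, as a careful person would: the job done as asked, in the order asked, and still so for the second after the job is handed in, with the robot touching nothing.
It also fails if it takes over 48 s, if anything falls off the work surface, if the arm or the gripper's body presses on something with over 40 N, if the wrist force passes 120 N, or if a joint passes its speed limit or range.

ROBOT

A 6-joint arm with a two-finger parallel gripper is mounted at the origin on the work surface. World frame = base frame: x ahead of the robot, y to its left, z up, the work surface at z = 0. Lengths are in m, angles in rad, forces in N, time in s.
With the tool pointing down it reaches from about 0.425 to 0.95 m from the base axis. Payload 3.5 kg.
Tool frame: the origin (TCP) lies on the centre line of the jaws, within the pads' length; the fingertips stand 11 mm ahead of it and the grasp point (between the pads) lies 8 mm behind it; y points along the fingers, x is the direction in which the jaws open and shut, and the axes are right-handed (so a half turn about y gives the same grasp; the last joint's range is limited). The gripper opens to 85 mm and grips with 20 to 120 N. Pads are 22 mm wide; open, the fingers measure 114 mm over their backs; the gripper's body (76 mm by 85 mm) begins 54 mm behind the grasp point. The pads swing forward as they close: fully open they stand 13 mm farther back than shut.
Start: joints at [-1.258, 0.286, 1.577, -0, 1.279, -0.15], TCP at [0.301, -0.604, 0.242] pointing down, gripper open.
Joint ranges: [-2.77, 2.77], [-0.9, 2.22], [0.21, 2.48], [-1.53, 4.67], [0.24, 2.81], [-2.84, 2.84]. Speed limits (rad/s): [2.79, 2.79, 3.14, 3.14, 3.14, 3.14].

INTERFACE

Orientations are given as a unit quaternion [x, y, z, w].
In Python, from plant import get_state, read_camera, sign_off gives the robot as it stands.
- The arm moves only by the shell command python3 -m inch 'ROWS' [FORCE]. ROWS is JSON, a list of rows, each an object of numbers: "ax", "ay", "az": the turn, a rotation vector about the tool's x, y, z in rad; "x", "y", "z": the shift along the tool's x, y, z in mm; "hand": the closure, from -1 (fully open) to 1 (shut). In form: [{"ax": .., "ay": .., "az": .., "x": .., "y": .., "z": .., "hand": ..}, ...]. A call has 1 to 5 rows; each row shifts and turns the commanded pose from where the row before left it, along the tool's axes as they then stand; what a row does not reach is not made up. A row lasts 1/12 s, in which the tool goes at most 41.7 mm and 7.16 degrees, less where a joint would pass 70% of its speed; a pose out of reach is approached as far as the arm can. A call with a gripper value outside its range is refused whole. The fingers move at their own pace and stop on an object; FORCE is the grip in N (left out, the last holds). Time passes only in rows, so rows that do not move let the fingers close. It gives the time, the measured TCP pose, the force and the opening at its end, in the units of the state.
- get_state(): the state, without advancing time (a new reading comes with each control period).
- read_camera(name): name is "side" or "top" or "wrist"; returns a dict with "img" (420x560x3 uint8, red, green, blue), "fov_y" (degrees; the focal length in pixels is half the picture's height over the tangent of half this angle, whatever the lens; pixels are square), "cx", "cy" (the principal point, pixels), "T" (4x4, takes a point from camera to world coordinates); the wrist camera has in their place "T_tool_cam" (4x4, takes a point from camera to tool coordinates, whose origin is the TCP and whose axes are the tool frame's). Camera axes: x right, y down, z forward; pixel columns grow to the right and rows downward; lengths in m; the calibration is good to about 2 mm. The wrist camera is an equidistant fisheye: a pixel r from the principal point sees the ray r / f radians off the axis. A picture is of the moment at which its call begins: read the wrist's pose just before it. There is no depth.
- sign_off(): hands the job in, once; it reports no verdict.
The state is a dict: "time": time; "qpos": joint angles; "dq": joint speeds; "joint_efforts": joint torques, N m; "eef_pos": TCP position; "tcp_rot": TCP orientation; "contact_force": force on the tool from outside, world axes, zero at the start; "wrist_torque": the same for the moment, N m; "opening": opening from 0.0 (shut) to 1.0 (fully open).
Only numpy, scipy, OpenCV 4.12 (cv2) and the standard library are available. Lean on these libraries where they do the work, as an engineer would, in place of code of your own. Each camera call takes 0.05 s, during which the arm holds its last target. There are 200 camera calls.

## Working session

There is one attempt and no reset: what is moved stays moved. The work goes in short steps, Python scripts to look and compute and a shell command to move; the robot and the scene stay as the last step left them, time stands still between calls to the robot, and variables do not carry over. Pictures are saved under pics/ and viewed, about 8 in all and at most 12, crops included, and the job is handed in when it is done.

```bash
ls; mkdir -p pics
python3 - <<'E'
from plant import *
import cv2
s=get_state();print(s)
for n in("top","side"):
    c=read_camera(n);cv2.imwrite(f"pics/{n}0.png",c["img"][:,:,::-1]);print(n,c["fov_y"],c["cx"],c["cy"],c["T"])
E
```

```text
pics
{'time': 0.0, 'qpos': array([-1.25799050e+00,  2.87178345e-01,  1.57821685e+00, -5.18414426e-06,
        1.27856771e+00, -1.49963238e-01]), 'dq': array([ 0.00078597,  0.00078377, -0.00115229,  0.00049297,  0.00119197,
       -0.00144527]), 'joint_efforts': array([ 2.93834628e-04, -4.05973470e+01, -2.92629075e+01, -1.34811889e-04,
        5.75777725e-03,  5.42423237e-06]), 'eef_pos': array([ 0.30118688, -0.6033631 ,  0.24091711]), 'tcp_rot': array([-0.60079639,  0.37265144, -0.37137158,  0.60187852]), 'contact_force': array([ 0.11448928,  0.21270124, -0.34603627]), 'wrist_torque': array([-0.03670419,  0.05285017,  0.04107188]), 'opening': 0.9989515863024768}
top 45.594664839007244 289.3211443479442 206.1624592466716 [[-1.19311456e-03 -9.94001869e-01  1.09356578e-01  5.55930562e-01]
 [-9.99986454e-01  6.31889905e-04 -5.16657218e-03  6.36409845e-02]
 [ 5.06648108e-03 -1.09361261e-01 -9.93989158e-01  1.08489593e+00]
 [ 0.00000000e+00  0.00000000e+00  0.00000000e+00  1.00000000e+00]]
side 49.35762551143366 282.9421317627431 211.16303858229477 [[ 0.99138368 -0.08813976  0.09690091  0.55417947]
 [-0.1309754  -0.67807883  0.7232251  -0.64676371]
 [ 0.00196157 -0.72968519 -0.68378043  0.75690017]
 [ 0.          0.          0.          1.        ]]
```

View pics/top0.png

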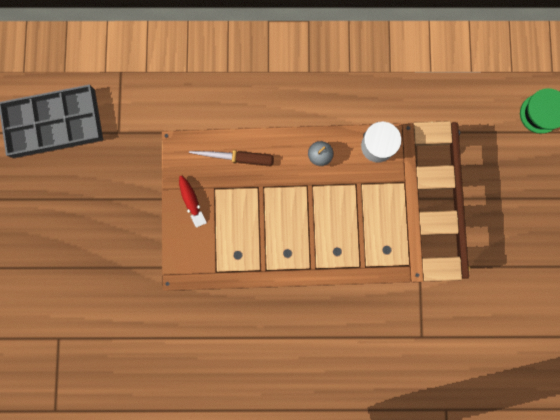

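View pics/side0.png

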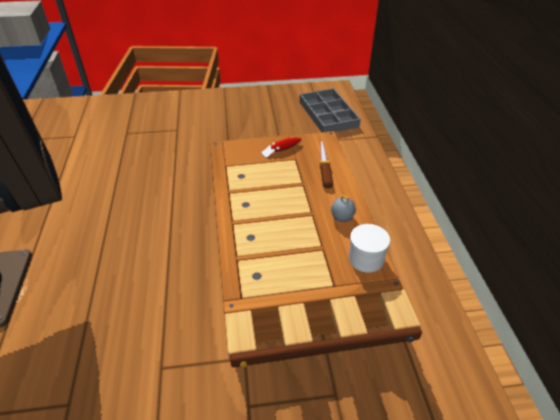

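```bash
cat > h.py <<'E'
from plant import *
import cv2,numpy as np
from scipy.spatial.transform import Rotation as Ro
def ray(c,u,v,z):
    f=210/np.tan(np.radians(c["fov_y"]/2));T=c["T"]
    d=T[:3,:3]@np.array([(u-c["cx"])/f,(v-c["cy"])/f,1]);o=T[:3,3]
    return o+d*(z-o[2])/d[2]
def pix(c,p):
    f=210/np.tan(np.radians(c["fov_y"]/2));T=c["T"]
    q=T[:3,:3].T@(np.array(p)-T[:3,3]);return q[:2]/q[2]*f+[c["cx"],c["cy"]]
def marks(c,g,z=.115,w=9):
    out=[]
    for u,v in g:
        p=c["img"][v-w:v+w+1,u-w:u+w+1].astype(float).sum(2)
        k=np.clip(np.median(p)*.65-p,0,None);V,U=np.mgrid[-w:w+1,-w:w+1]
        out.append(ray(c,u+(k*U).sum()/k.sum(),v+(k*V).sum()/k.sum(),z))
    return np.array(out)
def delta(p,yaw_axis=None):
    s=get_state();R=Ro.from_quat(s["tcp_rot"]).as_matrix()
    print("tool shift mm",(R.T@(np.array(p)-s["eef_pos"])*1e3).round(1))
E
python3 - <<'E'
from h import *
t=read_camera("top");s=read_camera("side")
print(marks(t,[(237,255),(287,253),(337,252),(387,250)]).round(4))
print(marks(s,[(241,176),(246,205),(251,238),(257,276)],w=8).round(4))
print(Ro.from_quat(get_state()["tcp_rot"]).as_matrix().round(3))
for p in [(216,190),(362,184),(407,265)]: print(ray(t,*p,.115))
E
```

```text
[[ 0.5684  0.1591  0.115 ]
 [ 0.5716  0.0631  0.115 ]
 [ 0.5749 -0.033   0.115 ]
 [ 0.578  -0.1292  0.115 ]]
[[ 0.567   0.1589  0.115 ]
 [ 0.5701  0.063   0.115 ]
 [ 0.5729 -0.0328  0.115 ]
 [ 0.5761 -0.1286  0.115 ]]
[[ 0.446 -0.     0.895]
 [-0.895  0.001  0.446]
 [-0.001 -1.     0.   ]]
[0.69457212 0.20215941 0.115     ]
[ 0.70633512 -0.08419478  0.115     ]
[ 0.54823538 -0.16841709  0.115     ]
```

```bash
python3 -m inch '[{"x":-20,"z":30.5,"hand":1},{"x":-20,"z":30.5,"hand":1},{"x":-20,"z":30.5,"hand":1},{"x":-20,"z":30.5,"hand":1},{"x":-20,"z":30.5,"hand":1}]' 20
python3 -m inch '[{"x":-20,"z":30.5,"hand":1},{"x":-20,"z":30.5,"hand":1},{"x":-20,"z":30.5,"hand":1},{"x":-20,"z":30.5,"hand":1},{"x":-20,"z":30.5,"hand":1}]'
python3 -m inch '[{"x":-20,"z":30.5,"hand":1},{"x":-20,"z":30.5,"hand":1},{"x":-20,"z":30.5,"hand":1},{"x":-20,"z":30.5,"hand":1},{"x":-20,"z":30.5,"hand":1}]'
python3 -m inch '[{"ay":0.1075,"hand":1},{"ay":0.1075,"hand":1},{"ay":0.1075,"hand":1},{"ay":0.1075,"hand":1},{"hand":1}]'
python3 - <<'E'
from h import *
delta([.577,-.129,.16]);print(Ro.from_quat(get_state()["tcp_rot"]).as_matrix().round(3),get_state()["opening"])
c=read_camera("wrist");cv2.imwrite("pics/w1.png",c["img"][:,:,::-1]);print(c["T_tool_cam"],c["fov_y"],c["cx"],c["cy"])
E
```

```text
tool shift mm [-301.5   82.   458.6]
[[ 0.446 -0.     0.895]
 [-0.895  0.001  0.446]
 [-0.001 -1.     0.   ]] 0.9987237456171216
[[ 9.99999714e-01 -6.78473097e-04 -3.33771681e-04  7.86153743e-04]
 [ 1.22050995e-04 -2.90795409e-01  9.56785250e-01 -1.31065951e-01]
 [-7.46212324e-04 -9.56785018e-01 -2.90795243e-01  7.48902176e-02]
 [ 0.00000000e+00  0.00000000e+00  0.00000000e+00  1.00000000e+00]] 65.70646984690485 280.3108108846715 213.8667046216587validation failed for argument at $[0]...
validation failed for argument at $[0]...
validation failed for argument at $[0]...
validation failed for argument at $[0]...
```

```bash
python3 -m inch '[{"ax":0,"ay":0,"az":0,"x":-20,"y":0,"z":30.5,"hand":1},{"ax":0,"ay":0,"az":0,"x":-20,"y":0,"z":30.5,"hand":1},{"ax":0,"ay":0,"az":0,"x":-20,"y":0,"z":30.5,"hand":1},{"ax":0,"ay":0,"az":0,"x":-20,"y":0,"z":30.5,"hand":1},{"ax":0,"ay":0,"az":0,"x":-20,"y":0,"z":30.5,"hand":1}]' 20
```

```text
time: 0.67
eef_pos: [0.3937, -0.4449, 0.2422]
tcp_rot: [-0.601, 0.372, -0.372, 0.601]
contact_force: [0.3, 0.0, -0.4]
opening: 0.301
```

```bash
python3 -m inch '[{"ax":0,"ay":0,"az":0,"x":-20,"y":0,"z":30.5,"hand":1},{"ax":0,"ay":0,"az":0,"x":-20,"y":0,"z":30.5,"hand":1},{"ax":0,"ay":0,"az":0,"x":-20,"y":0,"z":30.5,"hand":1},{"ax":0,"ay":0,"az":0,"x":-20,"y":0,"z":30.5,"hand":1},{"ax":0,"ay":0,"az":0,"x":-20,"y":0,"z":30.5,"hand":1}]'
python3 -m inch '[{"ax":0,"ay":0,"az":0,"x":-20,"y":0,"z":30.5,"hand":1},{"ax":0,"ay":0,"az":0,"x":-20,"y":0,"z":30.5,"hand":1},{"ax":0,"ay":0,"az":0,"x":-20,"y":0,"z":30.5,"hand":1},{"ax":0,"ay":0,"az":0,"x":-20,"y":0,"z":30.5,"hand":1},{"ax":0,"ay":0,"az":0,"x":-20,"y":0,"z":30.5,"hand":1}]'
python3 -m inch '[{"ax":0,"ay":0.1075,"az":0,"x":0,"y":0,"z":0,"hand":1},{"ax":0,"ay":0.1075,"az":0,"x":0,"y":0,"z":0,"hand":1},{"ax":0,"ay":0.1075,"az":0,"x":0,"y":0,"z":0,"hand":1},{"ax":0,"ay":0.1075,"az":0,"x":0,"y":0,"z":0,"hand":1},{"ax":0,"ay":0,"az":0,"x":0,"y":0,"z":0,"hand":1}]'
python3 - <<'E'
from h import *
delta([.577,-.129,.16]);print(Ro.from_quat(get_state()["tcp_rot"]).as_matrix().round(3),get_state()["opening"])
c=read_camera("wrist");cv2.imwrite("pics/w2.png",c["img"][:,:,::-1])
E
```

```text
time: 1.08
eef_pos: [0.4856, -0.2871, 0.2424]
tcp_rot: [0.601, -0.372, 0.372, -0.601]
contact_force: [0.7, -0.3, -0.0]
opening: 0.003
time: 1.5
eef_pos: [0.5774, -0.1295, 0.2424]
tcp_rot: [0.601, -0.372, 0.372, -0.601]
contact_force: [0.1, 0.3, 0.0]
opening: -0.002
time: 1.92
eef_pos: [0.5768, -0.131, 0.2422]
tcp_rot: [0.508, -0.492, 0.492, -0.508]
contact_force: [0.7, 0.5, -0.4]
opening: -0.004
tool shift mm [-2.  82.2  0.3]
[[ 0.031 -0.     1.   ]
 [-1.     0.     0.031]
 [-0.    -1.    -0.   ]] -0.003682595595188071
```

View pics/w2.png

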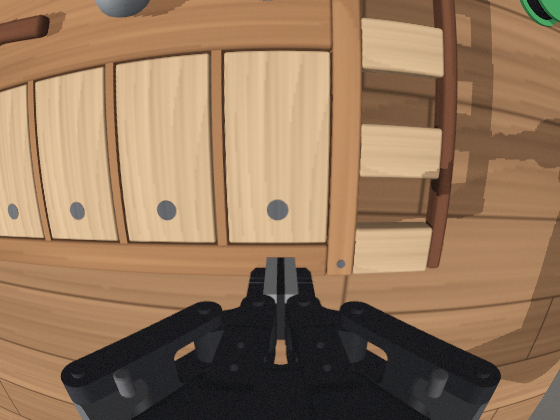

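The wrist view shows the rightmost mark at (277,210), centred ahead of the shut fingers, in line with the estimate. I'll descend over board 4.

```bash
python3 -m inch '[{"ax":0,"ay":0,"az":0,"x":-2,"y":35,"z":0,"hand":1},{"ax":0,"ay":0,"az":0,"x":0,"y":35,"z":0,"hand":1},{"ax":0,"ay":0,"az":0,"x":0,"y":25,"z":0,"hand":1},{"ax":0,"ay":0,"az":0,"x":0,"y":12,"z":0,"hand":1},{"ax":0,"ay":0,"az":0,"x":0,"y":0,"z":0,"hand":1}]'
python3 -m inch '[{"ax":0,"ay":0,"az":0,"x":0,"y":2,"z":0,"hand":1},{"ax":0,"ay":0,"az":0,"x":0,"y":2,"z":0,"hand":1},{"ax":0,"ay":0,"az":0,"x":0,"y":1,"z":0,"hand":1},{"ax":0,"ay":0,"az":0,"x":0,"y":0,"z":0,"hand":1}]'
```

```text
time: 2.38
eef_pos: [0.5745, -0.1285, 0.1315]
tcp_rot: [0.509, -0.494, 0.489, -0.508]
contact_force: [0.2, -0.4, -0.7]
opening: -0.003
time: 2.72
eef_pos: [0.5777, -0.1297, 0.132]
tcp_rot: [-0.508, 0.491, -0.493, 0.509]
contact_force: [-0.4, 1.0, 0.1]
opening: -0.001
```

```bash
python3 -m inch '[{"ax":0,"ay":0,"az":0,"x":0,"y":1,"z":0,"hand":1},{"ax":0,"ay":0,"az":0,"x":0,"y":1,"z":0,"hand":1},{"ax":0,"ay":0,"az":0,"x":0,"y":0,"z":0,"hand":1}]'
python3 -m inch '[{"ax":0,"ay":0,"az":0,"x":0,"y":1,"z":0,"hand":1},{"ax":0,"ay":0,"az":0,"x":0,"y":0,"z":0,"hand":1},{"ax":0,"ay":0,"az":0,"x":0,"y":0,"z":0,"hand":1}]'
```

```text
time: 2.97
eef_pos: [0.5768, -0.1293, 0.1286]
tcp_rot: [-0.508, 0.492, -0.492, 0.508]
contact_force: [-0.5, 0.1, -0.7]
opening: 0.006
time: 3.22
eef_pos: [0.5767, -0.1292, 0.1272]
tcp_rot: [0.508, -0.492, 0.492, -0.508]
contact_force: [-0.6, 0.1, -0.4]
opening: -0.002
```

```bash
for i in 1 2; do :; done
python3 -m inch '[{"ax":0,"ay":0,"az":0,"x":0,"y":1,"z":0,"hand":1},{"ax":0,"ay":0,"az":0,"x":0,"y":0,"z":0,"hand":1},{"ax":0,"ay":0,"az":0,"x":0,"y":0,"z":0,"hand":1}]'
python3 -m inch '[{"ax":0,"ay":0,"az":0,"x":0,"y":0.7,"z":0,"hand":1},{"ax":0,"ay":0,"az":0,"x":0,"y":0,"z":0,"hand":1},{"ax":0,"ay":0,"az":0,"x":0,"y":0,"z":0,"hand":1}]'
```

```text
time: 3.47
eef_pos: [0.5767, -0.1292, 0.1262]
tcp_rot: [0.508, -0.492, 0.492, -0.508]
contact_force: [-0.1, 0.8, -0.1]
opening: -0.005
time: 3.72
eef_pos: [0.5768, -0.1293, 0.1261]
tcp_rot: [0.508, -0.492, 0.492, -0.508]
contact_force: [-1.8, 0.4, 3.0]
opening: 0.001
```

```bash
python3 -m inch '[{"ax":0,"ay":0,"az":0,"x":0,"y":0.7,"z":0,"hand":1},{"ax":0,"ay":0,"az":0,"x":0,"y":0,"z":0,"hand":1},{"ax":0,"ay":0,"az":0,"x":0,"y":0,"z":0,"hand":1}]'
python3 -c "
from h import *
s=get_state();print(s['contact_force'],s['eef_pos'])"
```

```text
time: 3.97
eef_pos: [0.5768, -0.1293, 0.1255]
tcp_rot: [0.508, -0.492, 0.492, -0.508]
contact_force: [-1.7, 0.3, 4.8]
opening: -0.002
[-1.70526773  0.26756111  4.84921024] [ 0.57683284 -0.12933548  0.12548139]
```

```bash
python3 -m inch '[{"ax":0,"ay":0,"az":0,"x":0,"y":0.6,"z":0,"hand":1},{"ax":0,"ay":0,"az":0,"x":0,"y":0,"z":0,"hand":1},{"ax":0,"ay":0,"az":0,"x":0,"y":0,"z":0,"hand":1}]'
```

```text
time: 4.22
eef_pos: [0.5768, -0.1293, 0.1251]
tcp_rot: [0.508, -0.492, 0.492, -0.508]
contact_force: [-3.0, 1.0, 5.7]
opening: 0.005
```

```bash
python3 -m inch '[{"ax":0,"ay":0,"az":0,"x":0,"y":0.6,"z":0,"hand":1},{"ax":0,"ay":0,"az":0,"x":0,"y":0,"z":0,"hand":1},{"ax":0,"ay":0,"az":0,"x":0,"y":0,"z":0,"hand":1}]'
```

```text
time: 4.47
eef_pos: [0.5768, -0.1293, 0.1248]
tcp_rot: [0.508, -0.492, 0.492, -0.508]
contact_force: [-2.7, 1.0, 7.2]
opening: -0.001
```

Board 4 is firm: 7 N at about 1.4 mm. Next is board 3.

```bash
python3 -m inch '[{"ax":0,"ay":0,"az":0,"x":0,"y":-18,"z":0,"hand":1},{"ax":0,"ay":0,"az":0,"x":-32,"y":0,"z":0,"hand":1},{"ax":0,"ay":0,"az":0,"x":-32,"y":0,"z":0,"hand":1},{"ax":0,"ay":0,"az":0,"x":-32,"y":0,"z":0,"hand":1},{"ax":0,"ay":0,"az":0,"x":0,"y":6,"z":0,"hand":1}]'
python3 -m inch '[{"ax":0,"ay":0,"az":0,"x":0,"y":4,"z":0,"hand":1},{"ax":0,"ay":0,"az":0,"x":0,"y":3,"z":0,"hand":1},{"ax":0,"ay":0,"az":0,"x":0,"y":2,"z":0,"hand":1},{"ax":0,"ay":0,"az":0,"x":0,"y":0,"z":0,"hand":1},{"ax":0,"ay":0,"az":0,"x":0,"y":0,"z":0,"hand":1}]'
python3 -m inch '[{"ax":0,"ay":0,"az":0,"x":0,"y":1,"z":0,"hand":1},{"ax":0,"ay":0,"az":0,"x":0,"y":0,"z":0,"hand":1},{"ax":0,"ay":0,"az":0,"x":0,"y":0,"z":0,"hand":1}]'
python3 -c "
from h import *
delta([.5739,-.0329,.1262])"
```

```text
time: 4.88
eef_pos: [0.5736, -0.0291, 0.1359]
tcp_rot: [-0.508, 0.491, -0.491, 0.51]
contact_force: [0.2, 1.2, -0.9]
opening: 0.001
time: 5.3
eef_pos: [0.5738, -0.0344, 0.1266]
tcp_rot: [0.508, -0.492, 0.492, -0.508]
contact_force: [0.6, 0.9, 0.2]
opening: -0.002
time: 5.55
eef_pos: [0.574, -0.0339, 0.1261]
tcp_rot: [-0.508, 0.491, -0.492, 0.508]
contact_force: [-0.5, -0.8, 1.2]
opening: -0.002
tool shift mm [-1.1 -0.1 -0. ]
```

```bash
python3 -m inch '[{"ax":0,"ay":0,"az":0,"x":0,"y":0.7,"z":0,"hand":1},{"ax":0,"ay":0,"az":0,"x":0,"y":0,"z":0,"hand":1},{"ax":0,"ay":0,"az":0,"x":0,"y":0,"z":0,"hand":1}]'
python3 -m inch '[{"ax":0,"ay":0,"az":0,"x":0,"y":0.7,"z":0,"hand":1},{"ax":0,"ay":0,"az":0,"x":0,"y":0,"z":0,"hand":1},{"ax":0,"ay":0,"az":0,"x":0,"y":0,"z":0,"hand":1}]'
python3 -m inch '[{"ax":0,"ay":0,"az":0,"x":0,"y":0.6,"z":0,"hand":1},{"ax":0,"ay":0,"az":0,"x":0,"y":0,"z":0,"hand":1},{"ax":0,"ay":0,"az":0,"x":0,"y":0,"z":0,"hand":1}]'
```

```text
time: 5.8
eef_pos: [0.574, -0.0339, 0.1257]
tcp_rot: [0.508, -0.491, 0.492, -0.508]
contact_force: [-1.6, -3.1, 4.4]
opening: 0.004
time: 6.05
eef_pos: [0.574, -0.0339, 0.1252]
tcp_rot: [0.508, -0.491, 0.492, -0.508]
contact_force: [-2.4, -3.0, 6.0]
opening: 0.001
time: 6.3
eef_pos: [0.574, -0.0339, 0.1249]
tcp_rot: [0.508, -0.491, 0.492, -0.508]
contact_force: [-2.7, -2.0, 7.7]
opening: 0.002
```

Board 3 is firm too, with the same curve. Next is board 2.

```bash
python3 -m inch '[{"ax":0,"ay":0,"az":0,"x":0,"y":-18,"z":0,"hand":1},{"ax":0,"ay":0,"az":0,"x":-32,"y":0,"z":0,"hand":1},{"ax":0,"ay":0,"az":0,"x":-32,"y":0,"z":0,"hand":1},{"ax":0,"ay":0,"az":0,"x":-32,"y":0,"z":0,"hand":1},{"ax":0,"ay":0,"az":0,"x":0,"y":6,"z":0,"hand":1}]'
python3 -m inch '[{"ax":0,"ay":0,"az":0,"x":0,"y":4,"z":0,"hand":1},{"ax":0,"ay":0,"az":0,"x":0,"y":3,"z":0,"hand":1},{"ax":0,"ay":0,"az":0,"x":0,"y":2,"z":0,"hand":1},{"ax":0,"ay":0,"az":0,"x":0,"y":0,"z":0,"hand":1},{"ax":0,"ay":0,"az":0,"x":0,"y":0,"z":0,"hand":1}]'
python3 -m inch '[{"ax":0,"ay":0,"az":0,"x":0,"y":1,"z":0,"hand":1},{"ax":0,"ay":0,"az":0,"x":0,"y":0,"z":0,"hand":1},{"ax":0,"ay":0,"az":0,"x":0,"y":0,"z":0,"hand":1}]'
python3 -c "
from h import *
delta([.5708,.063,.1262])"
```

```text
time: 6.72
eef_pos: [0.5701, 0.0675, 0.136]
tcp_rot: [-0.508, 0.491, -0.49, 0.51]
contact_force: [-0.3, 0.4, -0.5]
opening: 0.001
time: 7.13
eef_pos: [0.5706, 0.0617, 0.1265]
tcp_rot: [0.508, -0.492, 0.492, -0.508]
contact_force: [-0.7, -0.2, -1.0]
opening: -0.004
time: 7.38
eef_pos: [0.5705, 0.0622, 0.1258]
tcp_rot: [-0.508, 0.492, -0.492, 0.508]
contact_force: [0.0, 0.6, 0.4]
opening: -0.0
tool shift mm [-0.7 -0.4  0.3]
```

```bash
python3 -m inch '[{"ax":0,"ay":0,"az":0,"x":0,"y":0.7,"z":0,"hand":1},{"ax":0,"ay":0,"az":0,"x":0,"y":0,"z":0,"hand":1},{"ax":0,"ay":0,"az":0,"x":0,"y":0,"z":0,"hand":1}]'
python3 -m inch '[{"ax":0,"ay":0,"az":0,"x":0,"y":0.7,"z":0,"hand":1},{"ax":0,"ay":0,"az":0,"x":0,"y":0,"z":0,"hand":1},{"ax":0,"ay":0,"az":0,"x":0,"y":0,"z":0,"hand":1}]'
python3 -m inch '[{"ax":0,"ay":0,"az":0,"x":0,"y":0.6,"z":0,"hand":1},{"ax":0,"ay":0,"az":0,"x":0,"y":0,"z":0,"hand":1},{"ax":0,"ay":0,"az":0,"x":0,"y":0,"z":0,"hand":1}]'
```

```text
time: 7.63
eef_pos: [0.5707, 0.0624, 0.1254]
tcp_rot: [0.508, -0.491, 0.492, -0.508]
contact_force: [-0.7, -1.7, 1.5]
opening: 0.002
time: 7.88
eef_pos: [0.5706, 0.0624, 0.1248]
tcp_rot: [0.508, -0.491, 0.492, -0.508]
contact_force: [-1.9, -1.5, 4.2]
opening: 0.002
time: 8.13
eef_pos: [0.5705, 0.0624, 0.1238]
tcp_rot: [0.508, -0.492, 0.492, -0.508]
contact_force: [-1.6, -2.4, 3.9]
opening: -0.001
```

```bash
python3 -m inch '[{"ax":0,"ay":0,"az":0,"x":0,"y":0.7,"z":0,"hand":1},{"ax":0,"ay":0,"az":0,"x":0,"y":0,"z":0,"hand":1},{"ax":0,"ay":0,"az":0,"x":0,"y":0,"z":0,"hand":1}]'
python3 -m inch '[{"ax":0,"ay":0,"az":0,"x":0,"y":0.7,"z":0,"hand":1},{"ax":0,"ay":0,"az":0,"x":0,"y":0,"z":0,"hand":1},{"ax":0,"ay":0,"az":0,"x":0,"y":0,"z":0,"hand":1}]'
```

```text
time: 8.38
eef_pos: [0.5705, 0.0625, 0.1229]
tcp_rot: [0.508, -0.492, 0.492, -0.508]
contact_force: [-1.5, -2.8, 2.8]
opening: -0.001
time: 8.63
eef_pos: [0.5705, 0.0626, 0.1222]
tcp_rot: [-0.508, 0.492, -0.492, 0.508]
contact_force: [-2.1, -2.1, 2.6]
opening: -0.002
```

Board 2 rocks: it sank 4 mm with the force falling to under 3 N. I'll push it further.

```bash
python3 -m inch '[{"ax":0,"ay":0,"az":0,"x":0,"y":2,"z":0,"hand":1},{"ax":0,"ay":0,"az":0,"x":0,"y":2,"z":0,"hand":1},{"ax":0,"ay":0,"az":0,"x":0,"y":2,"z":0,"hand":1},{"ax":0,"ay":0,"az":0,"x":0,"y":2,"z":0,"hand":1},{"ax":0,"ay":0,"az":0,"x":0,"y":0,"z":0,"hand":1}]'
python3 -m inch '[{"ax":0,"ay":0,"az":0,"x":0,"y":3,"z":0,"hand":1},{"ax":0,"ay":0,"az":0,"x":0,"y":3,"z":0,"hand":1},{"ax":0,"ay":0,"az":0,"x":0,"y":3,"z":0,"hand":1},{"ax":0,"ay":0,"az":0,"x":0,"y":3,"z":0,"hand":1},{"ax":0,"ay":0,"az":0,"x":0,"y":0,"z":0,"hand":1}]'
python3 - <<'E'
from h import *
c=read_camera("side");cv2.imwrite("pics/s3.png",cv2.resize(c["img"][90:350,180:440,::-1],None,fx=2.3,fy=2.3,interpolation=2))
E
```

```text
time: 9.05
eef_pos: [0.5706, 0.0627, 0.1138]
tcp_rot: [-0.508, 0.492, -0.492, 0.508]
contact_force: [-0.7, -2.0, 1.8]
opening: -0.001
time: 9.47
eef_pos: [0.5701, 0.0629, 0.1015]
tcp_rot: [0.508, -0.492, 0.491, -0.508]
contact_force: [0.5, 0.3, 1.5]
opening: 0.001
```

View pics/s3.png

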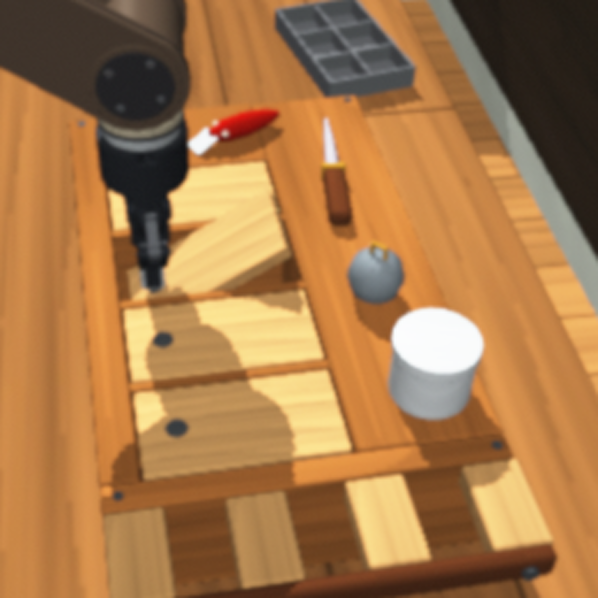

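The hatch is plainly tilted. Its far right top corner is at about crop (289,242). I'll compute the tilt.

```bash
cat >> h.py <<'E'
def corner(c,t,lx=80,ly=-42,lz=7):
    ex=np.array([.9995,.0325,0]);ey=np.array([-.0325,.9995,0]);ez=np.array([0,0,1])
    p=np.array([.5708,.063,.108])+.05*ex
    ct,st=np.cos(t),np.sin(t)
    return pix(c,p+1e-3*(ex*(lx*ct-lz*st)+ez*(lx*st+lz*ct)+ey*ly))
E
python3 - <<'E'
from h import *
c=read_camera("side")
for d in (0,20,25,30,35,40,45):
    print(d,*[((corner(c,np.radians(d),80,y)-[180,90])*2.3).round(0) for y in(-42,42)])
E
```

```text
0 [301. 278.] [283. 219.]
20 [294. 257.] [276. 197.]
25 [291. 252.] [273. 192.]
30 [287. 247.] [269. 188.]
35 [282. 243.] [265. 184.]
40 [277. 239.] [260. 180.]
45 [271. 235.] [254. 176.]
```

```bash
python3 -m inch '[{"ax":0,"ay":0,"az":0,"x":0,"y":2,"z":0,"hand":1},{"ax":0,"ay":0,"az":0,"x":0,"y":2,"z":0,"hand":1},{"ax":0,"ay":0,"az":0,"x":0,"y":2,"z":0,"hand":1},{"ax":0,"ay":0,"az":0,"x":0,"y":0,"z":0,"hand":1},{"ax":0,"ay":0,"az":0,"x":0,"y":0,"z":0,"hand":1}]'
python3 - <<'E'
from h import *
c=read_camera("side");k=5
im=cv2.resize(c["img"][150:250,200:340,::-1],None,fx=k,fy=k,interpolation=2)
for d,col in((30,(255,0,0)),(35,(0,255,0)),(40,(0,0,255)),(45,(255,0,255))):
    a,b=[tuple(int(v) for v in (corner(c,np.radians(d),80,y)-[200,150])*k) for y in(-42,42)]
    cv2.line(im,a,b,col,1)
cv2.imwrite("pics/s4.png",im)
E
```

```text
time: 9.98
eef_pos: [0.57, 0.0626, 0.0958]
tcp_rot: [0.508, -0.492, 0.491, -0.508]
contact_force: [-1.1, 0.1, 0.8]
opening: 0.0
```

View pics/s4.png

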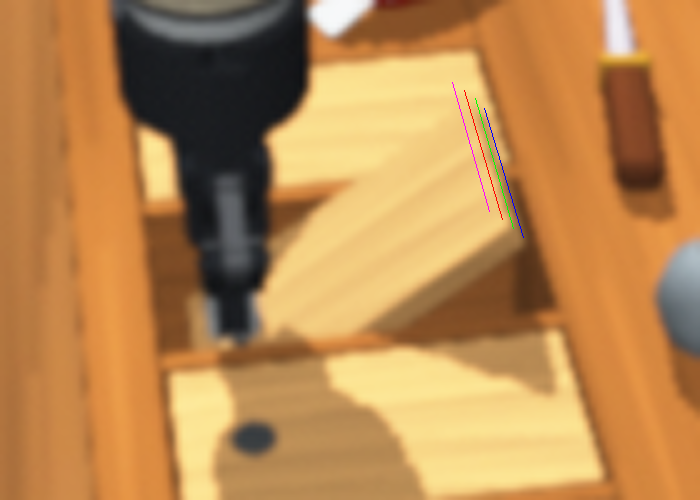

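Run:
```python
from h import *
c=read_camera("side");k=4
for d in (30,35,40,45):
    a,b=[(corner(c,np.radians(d),x,-42)-[200,150])*5 for x in(10,80)];print(d,a.round(),b.round(),((b-a)[1]/(b-a)[0]).round(3))
    a,b=[(corner(c,np.radians(d),x,-42,-7)-[200,150])*5 for x in(10,80)];print('  under',a.round(),b.round())
```

```text
30 [374. 318.] [524. 237.] -0.539
  under [391. 338.] [540. 258.]
35 [372. 318.] [514. 228.] -0.631
  under [391. 336.] [532. 247.]
40 [369. 317.] [502. 219.] -0.735
  under [391. 334.] [524. 237.]
45 [367. 317.] [490. 212.] -0.857
  under [391. 332.] [514. 228.]
```

```bash
python3 -m inch '[{"ax":0,"ay":0,"az":0,"x":0,"y":-10,"z":0,"hand":1},{"ax":0,"ay":0,"az":0,"x":0,"y":-30,"z":0,"hand":1},{"ax":0,"ay":0,"az":0,"x":0,"y":-40,"z":0,"hand":1},{"ax":0,"ay":0,"az":0,"x":0,"y":-40,"z":0,"hand":1},{"ax":0,"ay":0,"az":0,"x":0,"y":0,"z":0,"hand":1}]'
python3 -m inch '[{"ax":0,"ay":0,"az":0,"x":0,"y":-20,"z":0,"hand":1},{"ax":0,"ay":0,"az":0,"x":0,"y":0,"z":0,"hand":1},{"ax":0,"ay":0,"az":0,"x":0,"y":0,"z":0,"hand":1}]'
python3 - <<'E'
from h import *
c=read_camera("side");k=5
im=cv2.resize(c["img"][150:250,200:340,::-1],None,fx=k,fy=k,interpolation=2)
for d,col in((35,(0,255,0)),(40,(0,0,255)),(45,(255,0,255))):
    P=np.array([(corner(c,np.radians(d),x,y)-[200,150])*k for x,y in((-80,-42),(80,-42),(80,42),(-80,42))])
    cv2.polylines(im,[P.astype(int).reshape(-1,1,2)],True,col,1)
cv2.imwrite("pics/s5.png",im)
c=read_camera("top");cv2.imwrite("pics/t5.png",c["img"][:,:,::-1])
E
```

```text
time: 10.5
eef_pos: [0.575, 0.0624, 0.2269]
tcp_rot: [-0.504, 0.487, -0.496, 0.512]
contact_force: [1.5, 0.0, 1.1]
opening: -0.005
time: 10.75
eef_pos: [0.5709, 0.0626, 0.2374]
tcp_rot: [-0.508, 0.491, -0.492, 0.509]
contact_force: [0.3, 0.1, -0.6]
opening: -0.0
```

View pics/s5.png

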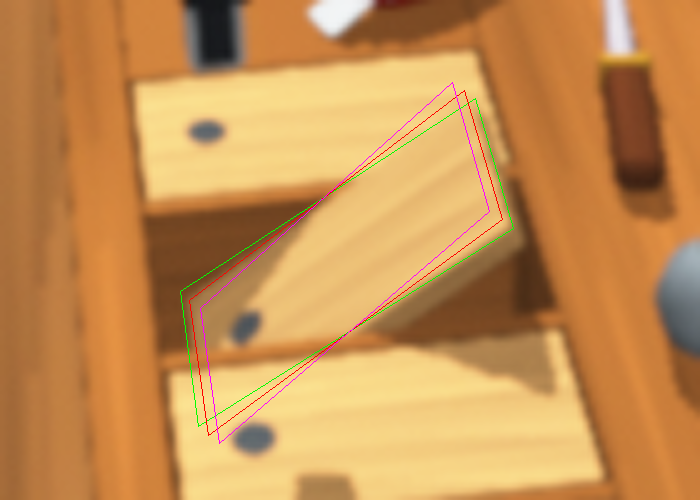

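The hatch stays open with the tool clear. Its outline lies between the 35 and 40 degree overlays, and the mark is at (246,327) in the crop. I'll fit the tilt from the mark and from the far edge in the top view.

Run:
```python
from h import *
c=read_camera("side");t=read_camera("top")
for d in range(28,50,3):
    r=np.radians(d);print(d,((corner(c,r,-50,0)-[200,150])*5).round(1),'top far edge',((corner(t,r,80,0)-[230,160])*5).round(1),'top mark',((corner(t,r,-50,0)-[230,160])*5).round(1))
cv2.imwrite("pics/t6.png",cv2.resize(t["img"][160:280,230:350,::-1],None,fx=5,fy=5,interpolation=2))
```

```text
28 [237.6 313.1] top far edge [275.2 153.1] top mark [285.3 461.4]
31 [240.1 317. ] top far edge [275.4 158.1] top mark [285.2 459.1]
34 [243.  320.8] top far edge [275.6 163.6] top mark [285.1 456.4]
37 [246.1 324.5] top far edge [275.8 169.7] top mark [285.  453.5]
40 [249.5 328. ] top far edge [276.  176.3] top mark [284.9 450.2]
43 [253.1 331.3] top far edge [276.3 183.4] top mark [284.7 446.7]
46 [257.  334.5] top far edge [276.6 191.1] top mark [284.6 442.9]
49 [261.1 337.5] top far edge [276.8 199.2] top mark [284.5 438.8]
```

View pics/t6.png

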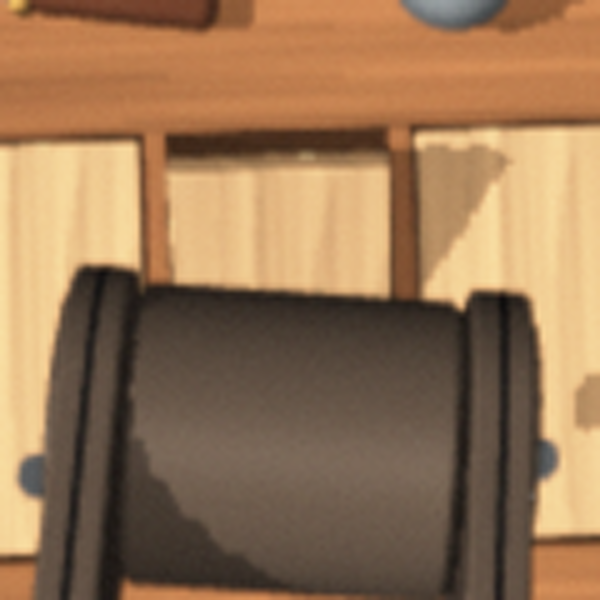

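The estimates run from 35 to 39 degrees, so I'll give it about 3 mm more.

```bash
python3 -m inch '[{"ax":0,"ay":0,"az":0,"x":0,"y":35,"z":0,"hand":1},{"ax":0,"ay":0,"az":0,"x":0,"y":35,"z":0,"hand":1},{"ax":0,"ay":0,"az":0,"x":0,"y":35,"z":0,"hand":1},{"ax":0,"ay":0,"az":0,"x":0,"y":25,"z":0,"hand":1},{"ax":0,"ay":0,"az":0,"x":0,"y":4,"z":0,"hand":1}]'
python3 -m inch '[{"ax":0,"ay":0,"az":0,"x":0,"y":3,"z":0,"hand":1},{"ax":0,"ay":0,"az":0,"x":0,"y":2,"z":0,"hand":1},{"ax":0,"ay":0,"az":0,"x":0,"y":2,"z":0,"hand":1},{"ax":0,"ay":0,"az":0,"x":0,"y":2,"z":0,"hand":1},{"ax":0,"ay":0,"az":0,"x":0,"y":0,"z":0,"hand":1}]'
python3 -m inch '[{"ax":0,"ay":0,"az":0,"x":0,"y":0,"z":0,"hand":1},{"ax":0,"ay":0,"az":0,"x":0,"y":0,"z":0,"hand":1}]'
```

```text
time: 11.37
eef_pos: [0.5655, 0.0629, 0.0951]
tcp_rot: [0.511, -0.495, 0.488, -0.505]
contact_force: [-1.2, 0.7, -0.5]
opening: 0.001
time: 11.78
eef_pos: [0.5721, 0.0625, 0.0956]
tcp_rot: [-0.507, 0.491, -0.493, 0.509]
contact_force: [-0.1, 0.4, 0.8]
opening: 0.001
time: 11.95
eef_pos: [0.5714, 0.0626, 0.0948]
tcp_rot: [-0.508, 0.491, -0.492, 0.509]
contact_force: [-0.2, -0.4, 4.0]
opening: -0.002
```

```bash
python3 -m inch '[{"ax":0,"ay":0,"az":0,"x":0,"y":1,"z":0,"hand":1},{"ax":0,"ay":0,"az":0,"x":0,"y":1,"z":0,"hand":1},{"ax":0,"ay":0,"az":0,"x":0,"y":0,"z":0,"hand":1},{"ax":0,"ay":0,"az":0,"x":0,"y":0,"z":0,"hand":1},{"ax":0,"ay":0,"az":0,"x":0,"y":0,"z":0,"hand":1}]'
```

```text
time: 12.37
eef_pos: [0.5703, 0.0626, 0.0912]
tcp_rot: [0.508, -0.492, 0.492, -0.508]
contact_force: [-0.8, 0.2, 3.0]
opening: -0.001
```

```bash
python3 -m inch '[{"ax":0,"ay":0,"az":0,"x":0,"y":-6,"z":0,"hand":1},{"ax":0,"ay":0,"az":0,"x":0,"y":-25,"z":0,"hand":1},{"ax":0,"ay":0,"az":0,"x":0,"y":-40,"z":0,"hand":1},{"ax":0,"ay":0,"az":0,"x":0,"y":-40,"z":0,"hand":1},{"ax":0,"ay":0,"az":0,"x":0,"y":-35,"z":0,"hand":1}]'
python3 -m inch '[{"ax":0,"ay":0,"az":0,"x":0,"y":0,"z":0,"hand":1},{"ax":0,"ay":0,"az":0,"x":0,"y":0,"z":0,"hand":1},{"ax":0,"ay":0,"az":0,"x":0,"y":0,"z":0,"hand":1}]'
python3 - <<'E'
from h import *
c=read_camera("side");k=3
a=cv2.resize(c["img"][120:320,200:420,::-1],None,fx=k,fy=k,interpolation=2)
P=np.array([(corner(c,np.radians(40),x,y)-[200,120])*k for x,y in((-80,-42),(80,-42),(80,42),(-80,42))])
cv2.polylines(a,[P.astype(int).reshape(-1,1,2)],True,(0,0,255),1)
for d in(34,37,40,43,46):print(d,((corner(c,np.radians(d),-50,0)-[200,120])*k).round(1))
cv2.imwrite("pics/s7.png",a)
m=c["img"][205:225,240:258].astype(float).sum(2);w=np.clip(np.median(m)*.65-m,0,None);V,U=np.mgrid[205:225,240:258]
print("mark centroid crop",(((w*U).sum()/w.sum()-200)*k,((w*V).sum()/w.sum()-120)*k))
E
```

```text
time: 12.78
eef_pos: [0.57, 0.0627, 0.2388]
tcp_rot: [0.508, -0.492, 0.491, -0.508]
contact_force: [0.0, -0.3, -0.2]
opening: -0.003
time: 13.03
eef_pos: [0.5697, 0.0627, 0.2362]
tcp_rot: [0.509, -0.492, 0.491, -0.508]
contact_force: [0.2, -0.8, -1.0]
opening: -0.0
34 [145.8 282.5]
37 [147.7 284.7]
40 [149.7 286.8]
43 [151.9 288.8]
46 [154.2 290.7]
mark centroid crop (np.float64(125.2242768595041), np.float64(259.18946280991736))
```

View pics/s7.png

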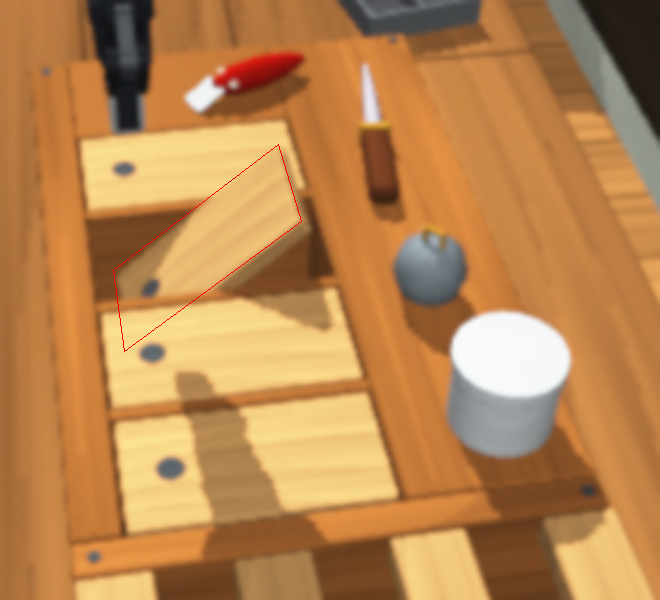

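The hatch outline now follows the 40 degree overlay, and its mark at about (150,287) matches the 40 degree prediction of (149.7,286.8). The automatic mark centroid is wrong because its window took in dark well background. The plug, spike, weight and tin are in place and the tool is clear, so I'll hand in.

```bash
python3 -c "
from plant import *
print(sign_off())"
```

```text
the job is handed in; nothing more can be done
None
```

The spare-key hatch is the second board from the left. I left it standing open at about 40 degrees and handed the job in at roughly 13 s on the robot's clock, against the 48 s limit.

- **Search:** I pressed the boards from the right, with the fingers shut, on their dark marks. The rightmost and the third board were firm, giving about 7 to 8 N at 1.4 mm. The second board rocked at about 4 N. I never pressed the leftmost board.
- **Opening:** I pushed the marked end down in two goes. The first left the board at about 35 to 39 degrees, so I pushed about 4.6 mm further. The pushing force stayed at about 4 N or less.
- **Last check:** With the tool drawn clear and touching nothing, the board outline and its mark in the side camera matched my 40 degree prediction. I trust that to a few degrees. The plug, marlinspike, weight and tin looked undisturbed.
- **Check that failed:** The automatic measurement of the mark in that last picture was wrong, because its window took in the dark well. I read the mark by eye instead. Before the second push, the top camera read 35 to 36 degrees and the side camera 37 to 39. I did not look at the top camera again afterwards.

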